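# Pull the short ceramic blocks from the sprung clip strip

### The job

Pull the three short ceramic blocks, mandrels and all, straight up out of the sprung clip strip and stand each one upright on its mandrel on the flat ceramic furnace tray, its whole foot on the tray, not touching one another. Set them down rather than dropping them, leave the two tall blocks clipped in, do not push aside the grinding stone that lies on the tray, and leave the pink bottle and the small articulator joint nearby where they stand.

Things in the scene. Friction and masses are not known exactly. Their poses are not given: they have to be found in the camera images.
- clip_strip: Aluminium clip strip fixed to the worktop: a channel 204 mm long (its y), 36 mm wide (x), with five spring clips at y = -72, -36, 0, 36, 72 mm; origin at the centre of its underside. The channel walls reach 14 mm above its underside, within 11 mm of the centre line; the spring leaves, on the +y and -y side of each clip, reach 22 mm.
- clip_floor (a point): Floor of the middle clip, 4 mm above the strip's underside, where a mandrel's foot stands, square with the strip. The spring detent of each clip lets go after about 3 to 6 mm of straight upward pull, at roughly 6 to 17 N; the foot is clear of the strip after a 20 mm lift.
- short_1_mid (a point): Centre of the ceramic of a SHORT white block in one of the clips; z up. The ceramic, to be grasped, is 16 (x) x 15 (y) x 20 mm high; held across x the fingers pass before and behind the strip. Below it: steel collar 2 mm, stem 9 mm thick and 10 mm long, square foot 14 x 14 x 18 mm, flat underneath. 50 mm tall overall, about 35 g. Foot's underside 40 mm below this point.
- short_2_mid (a point): Centre of the ceramic of a SHORT white block in one of the clips; z up. The ceramic, to be grasped, is 16 (x) x 15 (y) x 20 mm high; held across x the fingers pass before and behind the strip. Below it: steel collar 2 mm, stem 9 mm thick and 10 mm long, square foot 14 x 14 x 18 mm, flat underneath. 50 mm tall overall, about 35 g. Foot's underside 40 mm below this point.
- short_3_mid (a point): Centre of the ceramic of a SHORT white block in one of the clips; z up. The ceramic, to be grasped, is 16 (x) x 15 (y) x 20 mm high; held across x the fingers pass before and behind the strip. Below it: steel collar 2 mm, stem 9 mm thick and 10 mm long, square foot 14 x 14 x 18 mm, flat underneath. 50 mm tall overall, about 35 g. Foot's underside 40 mm below this point.
- short_1_foot (a point): Centre of the underside of the foot of short_1, 40 mm below its ceramic's centre.
- short_2_foot (a point): Centre of the underside of the foot of short_2, 40 mm below its ceramic's centre.
- short_3_foot (a point): Centre of the underside of the foot of short_3, 40 mm below its ceramic's centre.
- tall_1_mid (a point): Centre of the ceramic of a TALL block in the strip, to be left there; 48 mm above the bottom of its foot. The ceramic is 16 (x) x 15 (y) x 36 mm high, so it rises 16 mm above the short ones; otherwise the same shape.
- tall_2_mid (a point): Centre of the ceramic of a TALL block in the strip, to be left there; 48 mm above the bottom of its foot. The ceramic is 16 (x) x 15 (y) x 36 mm high, so it rises 16 mm above the short ones; otherwise the same shape.
- setting_tray: Flat beige ceramic furnace tray lying level on the mat, 78 (x) x 118 (y) x 6 mm, with rounded corners and a pattern of small dark dots; origin at the centre of its underside. It does not slide.
- mounted_stone: Mounted grinding stone, 47 mm long (its own y, from -25 to +23 mm) and 10 mm thick and high, lying on the tray; origin on the tray's top, about the middle of its length.
- separator: Bystander: pink bottle with a white cap, 45 mm across, 105 mm tall, origin at the centre of its underside.
- attachments: Bystander: small grey articulator joint with blue screws, 22 (x) x 41 (y) x 48 mm tall, origin at the centre of its underside.
Mind the look-alikes: they are no part of the job. Of the things like the setting_tray, leave any that is green; of the rest the larger one is meant.

How it is judged (in metres and radians):
At the end, for the whole second after the job is handed in: All three short blocks stand at rest on the furnace tray, within 0.1 rad of upright, the middle of each foot at least 5 mm in from the tray's edges, none pressing on another; both tall blocks are within 6 mm of where they were in their clips (x of short_1_foot in the frame of setting_tray between -0.034 and 0.034 m and y of short_1_foot in the frame of setting_tray between -0.054 and 0.054 m and z of short_1_foot in the frame of setting_tray between 0.003 and 0.009 m and angle between each of short_1_foot, short_2_foot, short_3_foot's own z axis and vertical below 0.1 rad and linear speed of each of short_1, short_2, short_3 below 0.02 m/s and x of short_2_foot in the frame of setting_tray between -0.034 and 0.034 m and y of short_2_foot in the frame of setting_tray between -0.054 and 0.054 m and z of short_2_foot in the frame of setting_tray between 0.003 and 0.009 m and x of short_3_foot in the frame of setting_tray between -0.034 and 0.034 m and y of short_3_foot in the frame of setting_tray between -0.054 and 0.054 m and z of short_3_foot in the frame of setting_tray between 0.003 and 0.009 m and contact force between short_1 and short_2 below 0.05 N and contact force between each of short_1, short_2 and short_3 below 0.05 N and distance of each of tall_1_mid, tall_2_mid from where it was at the start of the episode below 0.006 m); the robot touches nothing.
It fails at once if a short block is let go while high in the air ((height (world z) of short_1_mid above 0.08 m and contact force between the fingers and short_1 below 0.01 N) or (height (world z) of short_2_mid above 0.08 m and contact force between the fingers and short_2 below 0.01 N) or (height (world z) of short_3_mid above 0.08 m and contact force between the fingers and short_3 below 0.01 N)).
It fails at once if a tall block is pulled up or out of its clip (moved more than 10 mm) (distance of any of tall_1_mid, tall_2_mid from where it was at the start of the episode above 0.01 m).
It fails at once if the grinding stone on the tray is shifted more than 15 mm (distance of mounted_stone from where it was at the start of the episode above 0.015 m).
It fails at once if the bottle or the articulator joint is shifted more than 25 mm or toppled (distance of any of separator, attachments from where it was at the start of the episode above 0.025 m or angle between any of separator, attachments's own z axis and vertical above 0.5 rad).
It also fails if it takes over 70 s, if anything falls off the work surface, if the arm or the gripper's body presses on something with over 40 N, if the wrist force passes 120 N, or if a joint passes its speed limit or range.

### The arm

A 7-joint arm with a two-finger parallel gripper is mounted at the origin on a cart in front of the work surface, level with it; the furniture and walls round the work are solid. World frame = base frame: x ahead of the robot, y to its left, z up, the work surface at z = 0. Lengths are in mm, angles in rad, forces in N, time in s.
With the tool pointing down it reaches from about 400 to 875 mm from the base axis. Payload 19.3 kg.
Tool frame: the origin (TCP) lies at the very end of the fingers, on their centre line; the grasp point (between the pads) lies 19 mm behind it; z points along the fingers, x is the direction in which the jaws open and shut, and the axes are right-handed (so a half turn about z gives the same grasp; the last joint's range is limited). The gripper opens to 85 mm and grips with 20 to 120 N. Pads are 22 mm wide; open, the fingers measure 114 mm over their backs; the gripper's body (76 mm by 85 mm) begins 54 mm behind the grasp point. The pads swing forward as they close: fully open they stand 13 mm farther back than shut.
Start: joints at [1.223, 0.521, -0.036, 1.599, 0.021, 1.021, -0.113], TCP at [171.372, -601.038, 231.291] pointing down, gripper open.
Joint ranges: [-2.91, 2.91], [-0.3, 2.13], [-1.5, 1.42], [0.17, 2.43], [-1.26, 4.41], [0.16, 1.93], [-2.52, 2.52]. Speed limits (rad/s): [1.89, 1.89, 2.39, 2.39, 3.01, 3.01, 3.01].

### API

Orientations are given as [roll, pitch, yaw] about the fixed x, y, z axes, in that order (R = Rz(yaw) Ry(pitch) Rx(roll)).
In Python, from bench import ctrl gives the robot as it stands.
- The arm moves only by the tool send_rows, never from a script. Its argument "deltas" is a list that holds one entry, the list of rows, each a list of 7 numbers: the turn, a rotation vector about the tool's x, y, z in degrees, then the shift along the tool's x, y, z in cm, then the finger opening in cm, from 0 to 8.54. In form: [[[rx, ry, rz, x, y, z, gripper], ...]]. A call has 1 to 5 rows; each row is the pose to reach, as a shift and turn from the pose commanded when the call began, along the tool's axes at that moment; what a row does not reach only later rows make up. A row lasts 1/8 s, in which the tool goes at most 62.5 mm and 10.7 degrees, less where a joint would pass 70% of its speed; a pose out of reach is approached as far as the arm can. A call with a gripper value outside its range is refused whole. The fingers move at their own pace and stop on an object; "force" is the grip in N (left out, the last holds). Time passes only in rows, so rows that repeat a pose let the fingers close. It gives the time, the measured TCP pose, the force and the opening at its end, in the units of the state.
- ctrl.state(): the state, without advancing time (a new reading comes with each control period).
- ctrl.capture(name): name is "side" or "top" or "wrist"; returns the picture (420x560x3 uint8, red, green, blue); there is no depth.
- ctrl.camera_params(name): a dict with "camera_matrix" (3x3 intrinsics, pixels), "R" (3x3) and "t" (3): a world point X has camera coordinates R X + t. Camera axes: x right, y down, z forward; pixel columns grow to the right and rows downward; lengths in mm; the calibration is good to about 2 mm. A picture is of the moment at which its call begins: read the wrist's pose just before it. camera_params takes no time and is no camera call; for the wrist camera it gives the pose at the moment of the call.
- ctrl.job_done(): hands the job in, once; it reports no verdict.
The state is a dict: "clock": time; "joint_pos": joint angles; "joint_velocities": joint speeds; "joint_efforts": joint torques, N m; "eef_pos": TCP position; "eef_rot": TCP orientation; "wrist_force": force on the tool from outside, world axes, zero at the start; "wrist_torque": the same for the moment, N m; "width": finger opening in mm.
Only numpy, scipy, OpenCV 4.12 (cv2) and the standard library are available. Lean on these libraries where they do the work, as an engineer would, in place of code of your own. Each camera call takes 0.05 s, during which the arm holds its last target.

## Working session

There is one attempt and no reset: what is moved stays moved. The work goes in short steps, Python scripts to look and compute and a tool call to move; the robot and the scene stay as the last step left them, time stands still between calls to the robot, and variables do not carry over. Pictures are saved under pics/ and viewed, and the job is handed in when it is done.

Besides the shell and the picture viewer there is one more tool, called after "Emit:" as a command line: name --argument value ..., lists and objects as JSON in quotes. send_rows: Moves the arm, as the interface text tells. Its arguments: {"type":"object","properties":{"deltas":{"type":"array"},"force":{"type":"number"}},"required":["deltas"]}

```bash
ls; mkdir -p pics; python3 - <<'E'
from bench import ctrl
import cv2
s=ctrl.state();print(s)
for n in ("side","top","wrist"):
    p=ctrl.camera_params(n);print(n,p)
    cv2.imwrite(f"pics/{n}0.png",ctrl.capture(n)[:,:,::-1])
E
```

```text
pics
{'clock': 0.0, 'joint_pos': array([ 1.22280208,  0.52203505, -0.03632367,  1.59999764,  0.02118125,
        1.02112004, -0.11282589]), 'joint_velocities': array([-4.12173594e-04, -4.56548425e-04,  2.28634480e-03,  5.29042573e-04,
        4.18570355e-05, -3.21378644e-04,  7.56082024e-04]), 'joint_efforts': array([ 1.57952130e-03, -9.27113342e+01,  1.98108561e+00, -3.69935560e+01,
        1.79339165e-02,  8.21678579e-03, -6.06264121e-05]), 'eef_pos': array([ 171.26923306, -600.71783483,  230.71638297]), 'eef_rot': array([ 3.14152195e+00,  1.17366983e-03, -1.29305121e+00]), 'wrist_force': array([ 0.50228682,  0.3478482 , -0.36614591]), 'wrist_torque': array([-0.03111461, -0.01366597,  0.007039  ]), 'width': 85.22656620280392}
side {'camera_matrix': array([[430.71851873,   0.        , 286.28796905],
       [  0.        , 430.71851873, 206.31941351],
       [  0.        ,   0.        ,   1.        ]]), 'R': array([[-0.99989027, -0.00213844, -0.01465836],
       [ 0.01163519,  0.49907849, -0.86647867],
       [ 0.00916859, -0.86655415, -0.49899884]]), 't': array([ 594.80991496,  -34.72460501, 1257.67774417])}
top {'camera_matrix': array([[491.06177086,   0.        , 281.51260882],
       [  0.        , 491.06177086, 205.99684668],
       [  0.        ,   0.        ,   1.        ]]), 'R': array([[ 0.00681945, -0.99993376,  0.00927242],
       [-0.99271538, -0.00788507, -0.12022475],
       [ 0.1202899 , -0.00838501, -0.9927034 ]]), 't': array([ 149.3861352 ,  598.3399695 , 1152.65890847])}
wrist {'camera_matrix': array([[323.53455067,   0.        , 274.41021621],
       [  0.        , 323.53455067, 206.69020967],
       [  0.        ,   0.        ,   1.        ]]), 'R': array([[ 0.27443665, -0.96160427, -0.00132583],
       [-0.92127701, -0.26332207,  0.28619952],
       [-0.2755598 , -0.07732218, -0.95816913]]), 't': array([-623.72818997,  -36.54161443,  379.07150731])}
```

View pics/side0.png

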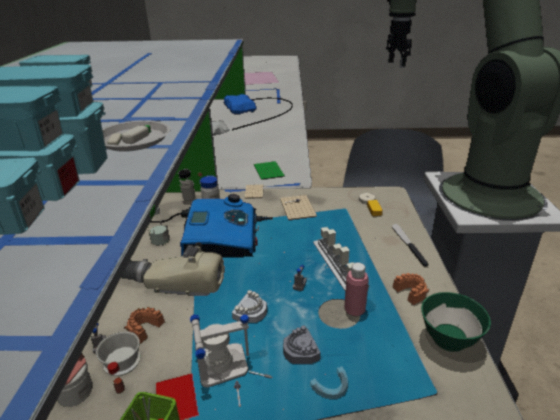

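View pics/top0.png

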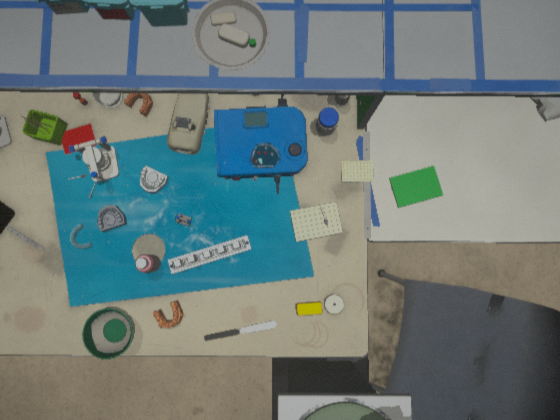

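View pics/wrist0.png

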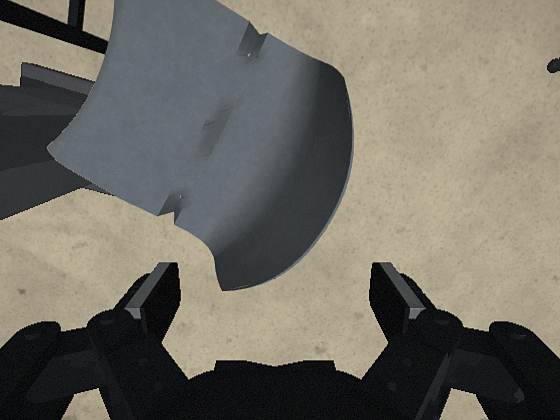

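The side view shows the strip at about (333,260) with the bottle beside it. The top view shows the strip at about (210,254), the larger tray with the stone at (317,222), and a smaller look-alike at (357,171). I'll zoom in and convert pixels to positions.

```bash
cat > h.py <<'E'
from bench import ctrl
import cv2, numpy as np
def ray(p,u,v,z):
    K,R,t=p["camera_matrix"],p["R"],p["t"]
    d=R.T@np.linalg.solve(K,[u,v,1]); c=-R.T@t
    return c+d*(z-c[2])/d[2]
def proj(p,X):
    x=p["camera_matrix"]@(p["R"]@np.asarray(X,float)+p["t"]); return x[:2]/x[2]
E
python3 - <<'E'
from h import *
p=ctrl.camera_params("top")
for n,u,v,z in [("striptop L",171,266,10),("stripR",249,244,10),("tray",317,222,6),("bottle",146,263,100),("joint",183,219,20),("small",357,171,6)]: print(n,ray(p,u,v,z).round())
im=cv2.imread("pics/top0.png")[195:295,120:360]; cv2.imwrite("pics/topz.png",cv2.resize(im,None,fx=3.3,fy=3.3,interpolation=cv2.INTER_CUBIC))
im=cv2.imread("pics/side0.png")[180:330,240:420]; cv2.imwrite("pics/sidez.png",cv2.resize(im,None,fx=4,fy=4,interpolation=cv2.INTER_CUBIC))
E
```

```text
striptop L [451. 421.  10.]
stripR [506. 233.  10.]
tray [562.  66.   6.]
bottle [458. 458. 100.]
joint [565. 394.  20.]
small [691. -35.   6.]
```

View pics/topz.png

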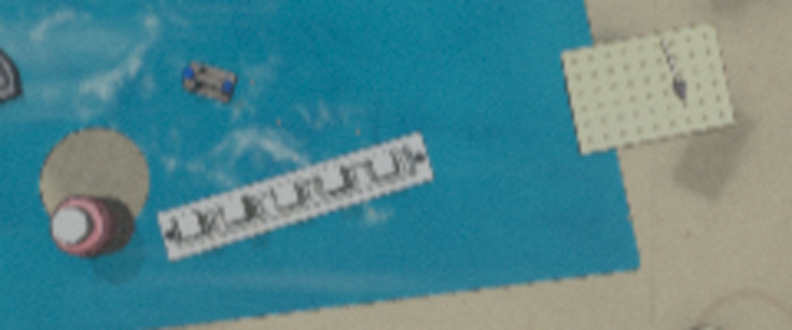

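View pics/sidez.png

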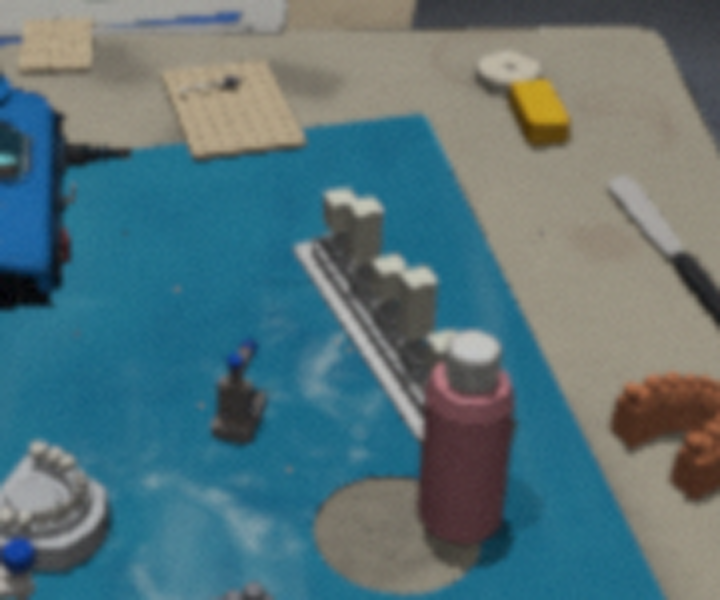

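Order along the strip, from the tray end towards the bottle, is short, tall, short, tall, short. I'll write a row calculator and swing round over the tray.

```bash
cat >> h.py <<'E'
from scipy.spatial.transform import Rotation as Ro
def Rd(yawdeg): return Ro.from_euler("xyz",[180,0,yawdeg],degrees=True)
def rows(targets,g=8.5,pose=None):
    """targets: (x,y,z,yawdeg) of TCP -> printed rows"""
    s=ctrl.state(); P=s["eef_pos"]; R0=Ro.from_euler("xyz",s["eef_rot"])
    print("now",P.round(1),np.degrees(s["eef_rot"]).round(2),"w",round(s["width"],1),"F",s["wrist_force"].round(1),"t",round(s["clock"],2))
    for T in targets:
        d=R0.inv().apply(np.array(T[:3])-P)/10; r=(R0.inv()*Rd(T[3])).as_rotvec(degrees=True)
        print([*[round(float(a),1) for a in r],*[round(float(a),2) for a in d],g])
E
python3 - <<'E'
from h import *
def pol(a,r,z,yaw): return (r*np.cos(np.radians(a)),r*np.sin(np.radians(a)),z,yaw)
rows([pol(-74.1+9*i,620,231,-74+9*i) for i in range(1,6)])
E
```

```text
now [ 171.3 -600.8  230.9] [ 1.800e+02  5.000e-02 -7.408e+01] w 85.7 F [-0.6 -0.7  0.8] t 0.15
[-0.0, 0.0, -9.1, -1.24, -9.68, -0.01, 8.5]
[-0.0, 0.0, -18.1, -3.51, -19.14, -0.01, 8.5]
[-0.0, 0.0, -27.1, -7.23, -28.13, -0.01, 8.5]
[-0.0, 0.0, -36.1, -12.31, -36.43, -0.01, 8.5]
[-0.0, 0.0, -45.1, -18.62, -43.83, -0.0, 8.5]
```

```bash
python3 - <<'E'
from h import *
def pol(a,r,z,yaw): return (r*np.cos(np.radians(a)),r*np.sin(np.radians(a)),z,yaw)
rows([pol(-74.1+5.5*i,620,231,-74+5.5*i) for i in range(1,6)])
E
```

```text
now [ 171.3 -600.8  230.9] [ 1.800e+02  5.000e-02 -7.408e+01] w 85.7 F [-0.6 -0.7  0.8] t 0.15
[0.0, 0.0, -5.6, -0.76, -5.92, -0.01, 8.5]
[-0.0, 0.0, -11.1, -1.61, -11.81, -0.01, 8.5]
[-0.0, 0.0, -16.6, -3.02, -17.59, -0.01, 8.5]
[-0.0, 0.0, -22.1, -4.98, -23.21, -0.01, 8.5]
[-0.0, 0.0, -27.6, -7.47, -28.61, -0.01, 8.5]
```

Emit:
send_rows --deltas '[[[0, 0, -5.5, -0.8, -5.9, 0, 8.5], [0, 0, -11, -1.6, -11.8, 0, 8.5], [0, 0, -16.5, -3.0, -17.6, 0, 8.5], [0, 0, -22, -5.0, -23.2, 0, 8.5], [0, 0, -27.5, -7.5, -28.6, 0, 8.5]]]'

```text
clock: 0.78
eef_pos: [427.3, -449.2, 231.0]
eef_rot: [3.142, 0.0, -0.81]
wrist_force: [1.5, -1.3, -0.1]
width: 85.0
```

Emit:
send_rows --deltas '[[[0, 0, -5.5, -0.3, -5.9, 0, 8.5], [0, 0, -11, -1.2, -11.8, 0, 8.5], [0, 0, -16.5, -2.6, -17.6, 0, 8.5], [0, 0, -22, -4.5, -23.2, 0, 8.5], [0, 0, -27.5, -7.0, -28.6, 0, 8.5]]]'

```text
clock: 1.4
eef_pos: [586.2, -201.3, 231.0]
eef_rot: [-3.142, 0.0, -0.33]
wrist_force: [-0.2, -1.3, -0.6]
width: 84.6
```

Emit:
send_rows --deltas '[[[0, 0, -5.5, -0.3, -5.9, 0, 8.5], [0, 0, -11, -1.2, -11.8, 0, 8.5], [0, 0, -16.5, -2.6, -17.6, 0, 8.5], [0, 0, -22, -4.5, -23.2, 0, 8.5], [0, 0, -27.5, -7.0, -28.6, 0, 8.5]]]'

```text
clock: 2.02
eef_pos: [612.7, 91.9, 231.1]
eef_rot: [-3.141, 0.0, 0.15]
wrist_force: [0.5, -0.4, -0.2]
width: 84.8
```

```bash
python3 - <<'E'
from h import *
p=ctrl.camera_params("wrist"); cv2.imwrite("pics/w1.png",ctrl.capture("wrist")[:,:,::-1]); 
np.save("w1.npy",np.array([p["camera_matrix"],p["R"],np.tile(p["t"],(3,1))]))
rows([(540,150,230,16)])
print(p["R"],-p["R"].T@p["t"])
E
```

```text
now [610.8 101.4 231.4] [-1.7973e+02 -1.0000e-02  9.3600e+00] w 85.0 F [-4.1 11.  -0.6] t 2.08
[-0.3, -0.0, -6.6, -6.19, -5.95, 0.17, 8.5]
[[ 9.88768214e-01  1.49456605e-01  3.76796528e-04]
 [ 1.43094764e-01 -9.47401573e-01  2.86276350e-01]
 [ 4.31428690e-02 -2.83007038e-01 -9.58147019e-01]] [602.24131199 164.87884766 373.11242127]
```

View pics/w1.png

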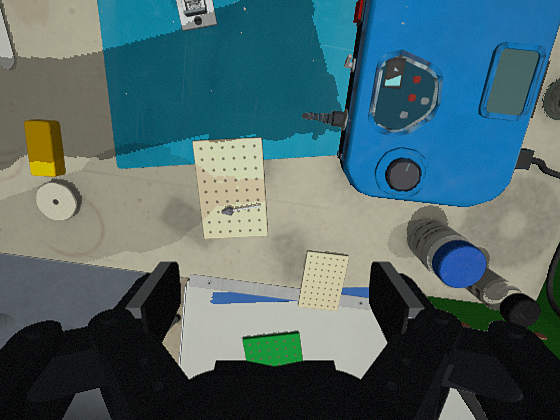

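Tray corners are at about (193,141), (262,138), (267,237) and (203,238), with the stone at (228,210)–(262,205). The arm was still settling, so I'll move on and look at the strip and tray together.

```bash
python3 - <<'E'
from h import *
rows([(565,155,231,13),(530,210,231,16),(510,240,231,16)])
E
```

```text
now [610.8 101.4 231.4] [-1.7973e+02 -1.0000e-02  9.3600e+00] w 85.0 F [-4.1 11.  -0.6] t 2.08
[-0.3, -0.0, -3.6, -3.65, -6.04, 0.07, 8.5]
[-0.3, -0.0, -6.6, -6.2, -12.03, 0.1, 8.5]
[-0.3, -0.0, -6.6, -7.69, -15.32, 0.11, 8.5]
```

Emit:
send_rows --deltas '[[[0, 0, -3.6, -3.7, -6, 0, 8.5], [0, 0, -6.6, -6.2, -12, 0, 8.5], [0, 0, -6.6, -7.7, -15.3, 0, 8.5], [0, 0, -6.6, -7.7, -15.3, 0, 8.5], [0, 0, -6.6, -7.7, -15.3, 0, 8.5]]]'

```text
clock: 2.7
eef_pos: [514.7, 229.5, 231.2]
eef_rot: [3.141, 0.0, 0.261]
wrist_force: [0.5, -0.7, 0.0]
width: 85.0
```

```bash
python3 - <<'E'
from h import *
import pickle
p=ctrl.camera_params("wrist"); im=ctrl.capture("wrist")[:,:,::-1]; cv2.imwrite("pics/w2.png",im); pickle.dump(p,open("w2.pkl","wb"))
cv2.imwrite("pics/w2z.png",cv2.resize(im[0:300,130:430],None,fx=2,fy=2,interpolation=cv2.INTER_CUBIC))
rows([])
E
```

```text
now [514.9 229.1 231.1] [1.7997e+02 1.0000e-02 1.4930e+01] w 85.3 F [-0.3 -0.5 -0.5] t 2.75
```

View pics/w2.png

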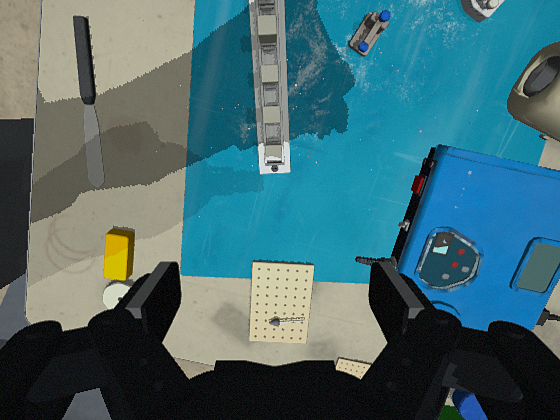

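View pics/w2z.png

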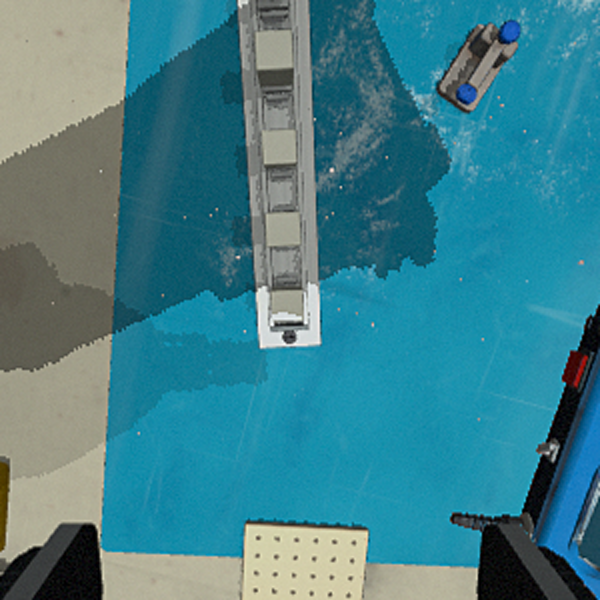

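The wrist view shows the strip end corners at about (260,173) and (290,172), block tops above it, and the tray at (250–313, 261–343) with the stone at (273,322). I'll fit the strip and tray poses and overlay them to check.

```bash
cat > fit.py <<'E'
from h import *
import pickle
p=pickle.load(open("w2.pkl","rb"))
a=ray(p,260,173.5,4);b=ray(p,290.5,172.5,4); print("end",a.round(1),b.round(1),np.linalg.norm(a-b))
# tray corners at z6
C=[ray(p,*c,6) for c in [(252,261),(313.5,263),(311,343),(250,341)]]
for i in range(4): print(C[i].round(1),np.linalg.norm(C[i]-C[(i+1)%4]).round(1))
c=np.mean(C,0);print("tray c",c)
e=C[1]-C[0]; print("tray yaw",np.degrees(np.arctan2(e[1],e[0])))
e=C[0]-C[3]; print("tray yaw",np.degrees(np.arctan2(e[1],e[0]))-90)
for n,uv,z in [("s1",(274,152),54),("t1",(271.5,113.5),70),("s2",(270.3,74),54),("stone tip",(303,320),11),("stone head",(273,322),11),("s?",(268,26),70)]: print(n,ray(p,*uv,z).round(1))
E
python3 fit.py
```

```text
end [498.5 228.5   4. ] [532.3 238.7   4. ] 35.25157939723366
[516.1 119.1   6. ] 76.9
[591.  136.3   6. ] 119.5
[622.7  21.1   6. ] 82.7
[542.    2.9   6. ] 119.1
tray c [567.96315917  69.88267238   6.        ]
tray yaw 12.932532940615298
tray yaw 12.554176318731308
s1 [506.2 262.5  54. ]
t1 [494.6 297.1  70. ]
s2 [484.6 330.3  54. ]
stone tip [600.5  56.6  11. ]
stone head [563.4  43.5  11. ]
s? [473.8 364.5  70. ]
```

```bash
cat > ov.py <<'E'
from h import *
import pickle,sys
def overlay(im,p,sc,sy,tc,ty,f=1):
    Rs=Ro.from_euler("z",sy,degrees=True)
    def poly(pts,col):
        q=np.array([proj(p,x) for x in pts])*f
        cv2.polylines(im,[np.round(q*16).astype(np.int32)],True,col,1,cv2.LINE_AA,4)
    def rect(cx,cy,w,h,z,R,c): return [R.apply([cx+a*w/2,cy+b*h/2,0])+np.array([c[0],c[1],z]) for a,b in [(-1,-1),(1,-1),(1,1),(-1,1)]]
    poly(rect(0,0,36,204,4,Rs,sc),(0,0,255))
    for y,z in zip([-72,-36,0,36,72],[54,70,54,70,54]): poly(rect(0,y,16,15,z,Rs,sc),(255,0,255))
    poly(rect(0,0,78,118,6,Ro.from_euler("z",ty,degrees=True),tc),(0,255,0))
    return im
E
python3 - <<'E'
from ov import *
p=pickle.load(open("w2.pkl","rb"))
f=3
im=cv2.resize(cv2.imread("pics/w2.png"),None,fx=f,fy=f,interpolation=cv2.INTER_CUBIC)
overlay(im,p,(484.5,331.2),17.5,(568,69.9),12.7,f)
a=im[0:540,690:960]; b=im[750:1060,690:1010]
cv2.imwrite("pics/ov1.png",a); cv2.imwrite("pics/ov2.png",b)
pt=ctrl.camera_params("top"); im=cv2.resize(cv2.imread("pics/top0.png"),None,fx=4,fy=4,interpolation=cv2.INTER_CUBIC)
overlay(im,pt,(484.5,331.2),17.5,(568,69.9),12.7,4); cv2.imwrite("pics/ov3.png",im[800:1160,640:1400])
E
```

```text
(no output)
```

View pics/ov1.png

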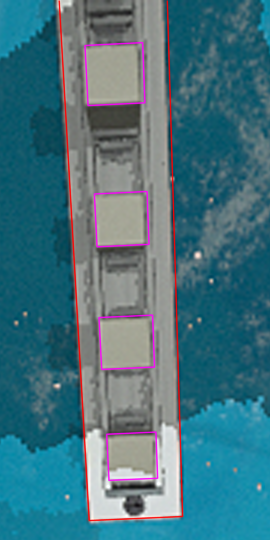

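View pics/ov2.png

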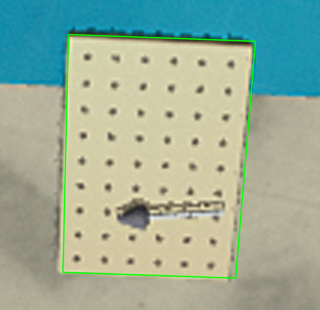

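View pics/ov3.png

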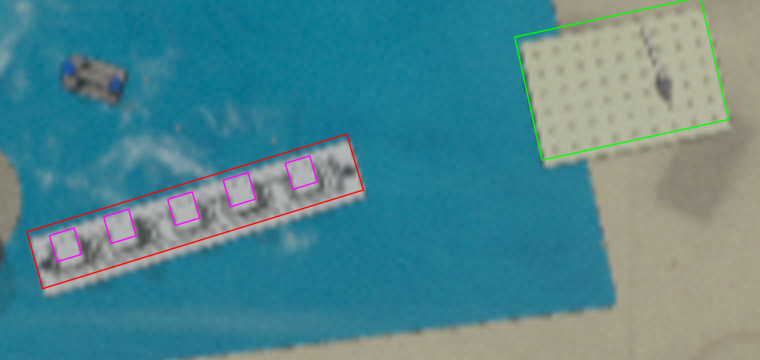

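The wrist overlay fits the strip, the block tops (short, tall, short, tall) and the tray to within about 1 mm. The top camera is off by about 2 mm, which is within its tolerance. Next I'll move above the first short block.

```bash
python3 - <<'E'
from h import *
p=ctrl.camera_params("wrist"); s=ctrl.state()
print("tcp px",proj(p,s["eef_pos"]), proj(p,s["eef_pos"]+[0,0,19]))
R=Ro.from_euler("z",17.5,degrees=True)
for y in (-72,0,72): print(y,R.apply([0,y,0])[:2]+[484.5,331.2])
T=Ro.from_euler("z",12.7,degrees=True)
for y in (48,23,-2): print(y,T.apply([0,y,0])[:2]+[568,69.9])
rows([(509,249,180,17.5),(506.2,262.5,120,17.5),(506.2,262.5,85,17.5)])
E
```

```text
tcp px [272.95344056 268.1728871 ] [272.78075402 288.91367028]
-72 [506.15081756 262.53237955]
0 [484.5 331.2]
72 [462.84918244 399.86762045]
48 [557.44738219 116.72565811]
23 [562.9435373   92.33729451]
-2 [568.43969241  67.94893091]
now [514.9 229.1 231.1] [1.7997e+02 1.0000e-02 1.4930e+01] w 85.3 F [-0.3 -0.5 -0.5] t 2.75
[0.0, 0.0, -2.6, -0.06, -2.08, 5.11, 8.5]
[0.0, 0.0, -2.6, 0.02, -3.46, 11.11, 8.5]
[0.0, 0.0, -2.6, 0.02, -3.46, 14.61, 8.5]
```

Emit:
send_rows --deltas '[[[0, 0, -2.6, 0, -2.1, 5, 8.5], [0, 0, -2.6, 0, -3.5, 11.1, 8.5], [0, 0, -2.6, 0, -3.5, 13.6, 8.5], [0, 0, -2.6, 0, -3.5, 13.6, 8.5]]]'

```text
clock: 3.25
eef_pos: [504.9, 262.6, 93.6]
eef_rot: [3.141, 0.003, 0.306]
wrist_force: [0.2, -0.6, 1.2]
width: 84.9
```

```bash
python3 - <<'E'
from ov import *
p=ctrl.camera_params("wrist"); im=ctrl.capture("wrist")[:,:,::-1]; pickle.dump(p,open("w3.pkl","wb"))
im=cv2.resize(im,None,fx=1.4,fy=1.4)
overlay(im,p,(484.5,331.2),17.5,(568,69.9),12.7,1.4); cv2.imwrite("pics/w3.png",im)
rows([(506.2,262.5,60,17.5),(506.2,262.5,28,17.5)])
E
```

```text
now [505.6 263.1  95.2] [1.7998e+02 6.0000e-02 1.7530e+01] w 85.0 F [-0.1  0.6 -0.4] t 3.3
[0.0, 0.1, 0.0, 0.04, 0.07, 3.52, 8.5]
[0.0, 0.1, 0.0, 0.04, 0.07, 6.72, 8.5]
```

View pics/w3.png

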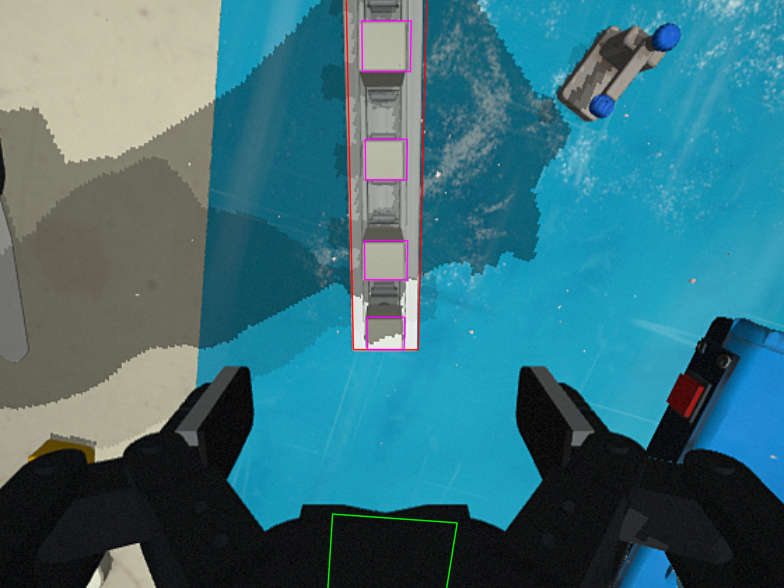

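The overlay still fits from the lower view, so I'll descend and grip.

Emit:
send_rows --deltas '[[[0, 0, 0, 0, 0.05, 3.5, 6], [0, 0, 0, 0, 0.05, 6.7, 5], [0, 0, 0, 0, 0.05, 6.7, 4]]]'

```text
clock: 3.68
eef_pos: [505.5, 262.8, 28.3]
eef_rot: [3.141, 0.001, 0.307]
wrist_force: [-0.9, -0.1, 0.3]
width: 40.2
```

Emit:
send_rows --deltas '[[[0, 0, 0, 0, 0, 0, 3], [0, 0, 0, 0, 0, 0, 2], [0, 0, 0, 0, 0, 0, 1], [0, 0, 0, 0, 0, 0, 0.5], [0, 0, 0, 0, 0, 0, 0.5]]]' --force 70

```text
clock: 4.3
eef_pos: [505.9, 263.7, 29.7]
eef_rot: [3.142, -0.002, 0.307]
wrist_force: [-2.1, -2.3, 12.9]
width: 14.6
```

```bash
python3 - <<'E'
from ov import *
p=ctrl.camera_params("wrist"); im=ctrl.capture("wrist")[:,:,::-1]
cv2.imwrite("pics/w4.png",im)
rows([(506.2,262.5,33,17.5)])
E
```

```text
now [505.9 263.7  29.7] [ 1.80e+02 -9.00e-02  1.76e+01] w 14.5 F [-3.4 -2.4 12.7] t 4.35
[0.0, -0.1, 0.1, -0.01, 0.12, -0.33, 8.5]
```

View pics/w4.png

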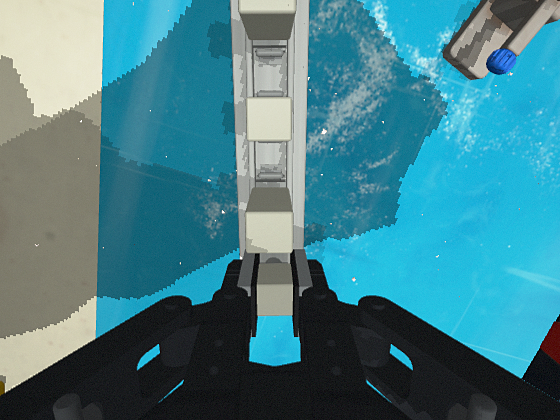

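The block is gripped at a width of 14.5 mm. Now lift it straight up.

Emit:
send_rows --deltas '[[[0, 0, 0, 0, 0, -0.3, 0.5], [0, 0, 0, 0, 0, -0.7, 0.5], [0, 0, 0, 0, 0, -1.4, 0.5], [0, 0, 0, 0, 0, -2.6, 0.5], [0, 0, 0, 0, 0, -4, 0.5]]]'

```text
clock: 4.97
eef_pos: [505.5, 263.6, 69.5]
eef_rot: [-3.141, -0.0, 0.307]
wrist_force: [0.6, -0.3, -0.0]
width: 14.7
```

Emit:
send_rows --deltas '[[[0, 0, 0, 0, 0, 0, 0.5]]]'

```text
clock: 5.1
eef_pos: [506.1, 263.8, 69.8]
eef_rot: [-3.141, -0.002, 0.307]
wrist_force: [1.1, 0.2, -0.7]
width: 15.0
```

```bash
python3 - <<'E'
from ov import *
im=ctrl.capture("wrist")[:,:,::-1]
cv2.imwrite("pics/w5.png",im)
im=ctrl.capture("side")[:,:,::-1]
cv2.imwrite("pics/s5.png",cv2.resize(im[190:310,260:420],None,fx=4,fy=4,interpolation=cv2.INTER_CUBIC))
rows([(523,214,68,16),(540,165,68,14),(557.4,116.7,60,12.7),(557.4,116.7,45,12.7)],.5)
E
```

```text
now [505.5 263.4  68.5] [ 1.80e+02 -2.00e-02  1.76e+01] w 14.8 F [ 0.3  0.6 -0.7] t 5.2
[0.0, -0.0, 1.6, 0.17, 5.24, 0.05, 0.5]
[-0.0, -0.0, 3.6, 0.31, 10.42, 0.05, 0.5]
[-0.0, -0.0, 4.9, 0.51, 15.55, 0.85, 0.5]
[-0.0, -0.0, 4.9, 0.51, 15.55, 2.35, 0.5]
```

View pics/w5.png

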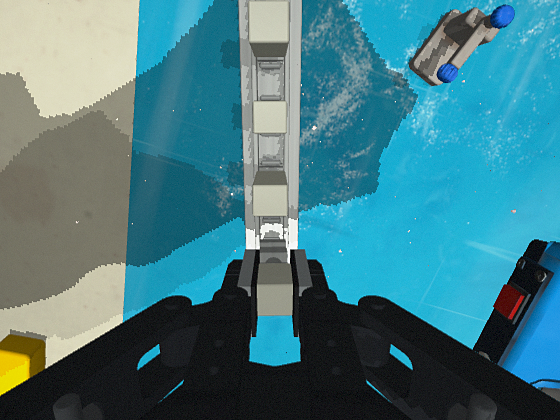

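View pics/s5.png

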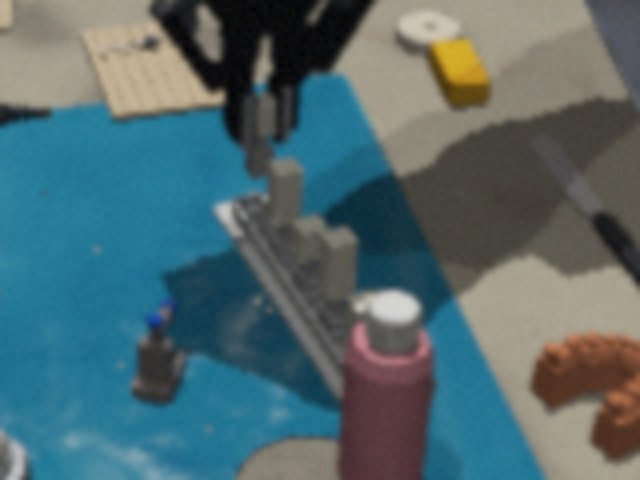

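The first block is clear and upright between the fingers. Over to the tray.

Emit:
send_rows --deltas '[[[0, 0, 1.6, 0.2, 5.2, 0, 0.5], [0, 0, 3.6, 0.3, 10.4, 0, 0.5], [0, 0, 4.9, 0.5, 15.5, 0.8, 0.5], [0, 0, 4.9, 0.5, 15.5, 2.4, 0.5], [0, 0, 4.9, 0.5, 15.5, 2.4, 0.5]]]'

```text
clock: 5.82
eef_pos: [556.1, 117.5, 43.1]
eef_rot: [-3.141, 0.002, 0.222]
wrist_force: [-0.5, 1.3, -1.2]
width: 14.6
```

Emit:
send_rows --deltas '[[[0, 0, 0, 0, 0, 0, 0.5], [0, 0, 0, 0, 0, 0, 0.5]]]'

```text
clock: 6.08
eef_pos: [557.0, 118.3, 44.8]
eef_rot: [-3.141, -0.001, 0.223]
wrist_force: [-0.1, -0.1, -0.4]
width: 14.7
```

```bash
python3 - <<'E'
from ov import *
im=ctrl.capture("wrist")[:,:,::-1]
cv2.imwrite("pics/w6.png",im)
im=ctrl.capture("side")[:,:,::-1]
cv2.imwrite("pics/s6.png",cv2.resize(im[140:260,240:400],None,fx=4,fy=4,interpolation=cv2.INTER_CUBIC))
rows([(557.4,116.7,35,12.7),(557.4,116.7,32,12.7)],.5)
E
```

```text
now [557.1 117.9  44.7] [-1.800e+02 -3.000e-02  1.276e+01] w 14.6 F [-0.4 -0.6  1.1] t 6.17
[-0.0, -0.0, 0.1, 0.0, 0.12, 0.97, 0.5]
[-0.0, -0.0, 0.1, 0.0, 0.12, 1.27, 0.5]
```

View pics/s6.png

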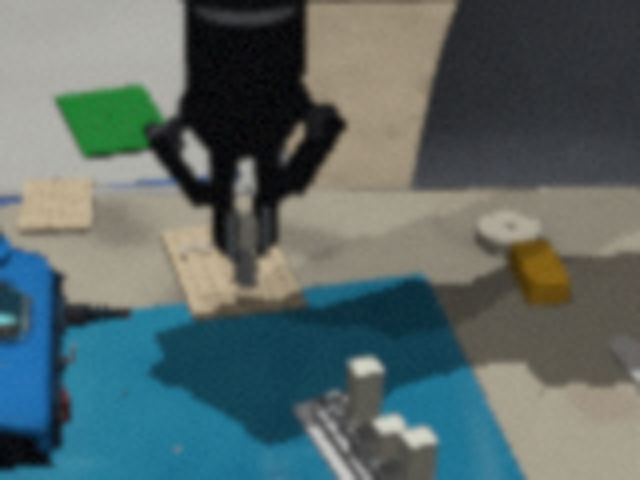

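Emit:
send_rows --deltas '[[[0, 0, 0, 0, 0.1, 0.8, 0.5], [0, 0, 0, 0, 0.1, 1.1, 0.5], [0, 0, 0, 0, 0.1, 1.15, 0.5], [0, 0, 0, 0, 0.1, 1.15, 0.5]]]'

```text
clock: 6.68
eef_pos: [557.3, 116.4, 32.8]
eef_rot: [-3.142, 0.0, 0.222]
wrist_force: [-0.1, -0.4, -0.7]
width: 14.8
```

Emit:
send_rows --deltas '[[[0, 0, 0, 0, 0, 0.1, 0.5], [0, 0, 0, 0, 0, 0.1, 0.5]]]'

```text
clock: 6.92
eef_pos: [557.4, 116.3, 31.9]
eef_rot: [3.142, -0.0, 0.222]
wrist_force: [0.5, -0.2, 0.1]
width: 14.6
```

Emit:
send_rows --deltas '[[[0, 0, 0, 0, 0, 0.07, 0.5], [0, 0, 0, 0, 0, 0.07, 0.5]]]'

```text
clock: 7.18
eef_pos: [557.5, 116.4, 31.7]
eef_rot: [3.141, -0.001, 0.222]
wrist_force: [-3.1, -0.8, 12.2]
width: 14.6
```

Emit:
send_rows --deltas '[[[0, 0, 0, 0, 0, 0.07, 0.5], [0, 0, 0, 0, 0, 0.07, 0.5]]]'

```text
clock: 7.42
eef_pos: [557.6, 116.4, 31.6]
eef_rot: [3.141, -0.001, 0.222]
wrist_force: [-6.5, -1.6, 24.9]
width: 14.6
```

Contact came at z = 31.7, as predicted. I'll ease off the press and release.

Emit:
send_rows --deltas '[[[0, 0, 0, 0, 0, -0.1, 0.5], [0, 0, 0, 0, 0, -0.1, 1.8], [0, 0, 0, 0, 0, -0.1, 2.5], [0, 0, 0, 0, 0, -0.1, 4], [0, 0, 0, 0, 0, -0.1, 4]]]' --force 20

```text
clock: 8.05
eef_pos: [557.2, 116.3, 31.3]
eef_rot: [-3.142, 0.0, 0.222]
wrist_force: [0.5, -0.4, -0.2]
width: 40.3
```

Emit:
send_rows --deltas '[[[0, 0, 0, 0, 0, -1, 4], [0, 0, 0, 0, 0, -5, 4], [0, 0, 0, 0, 0, -8, 5], [0, 0, 0, 0, 0, -8, 6]]]'

```text
clock: 8.55
eef_pos: [558.5, 116.6, 114.1]
eef_rot: [3.141, -0.004, 0.222]
wrist_force: [-0.4, 0.1, -0.5]
width: 60.2
```

```bash
python3 - <<'E'
from ov import *
im=ctrl.capture("side")[:,:,::-1]
cv2.imwrite("pics/s7.png",cv2.resize(im[140:300,240:420],None,fx=4,fy=4,interpolation=cv2.INTER_CUBIC))
rows([(542,160,112,14),(520,220,112,16),(498,280,110,17.5),(484.5,330.5,100,17.5)],6)
E
```

```text
now [557.8 116.2 112.6] [ 1.7999e+02 -1.1000e-01  1.2700e+01] w 60.3 F [ 0.1  0.1 -0.7] t 8.6
[0.0, -0.1, -1.3, -0.58, -4.62, 0.06, 6]
[0.0, -0.1, -3.3, -1.41, -10.95, 0.05, 6]
[0.0, -0.1, -4.8, -2.23, -17.29, 0.25, 6]
[0.0, -0.1, -4.8, -2.44, -22.51, 1.25, 6]
```

View pics/s7.png

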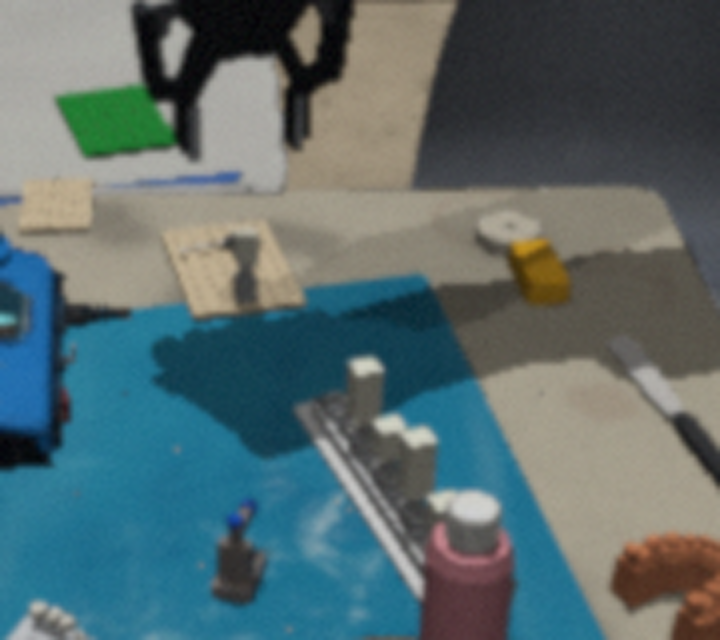

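The first block stands upright on the tray. On to the middle short block.

Emit:
send_rows --deltas '[[[0, 0, -1.3, -0.6, -4.6, 0, 6], [0, 0, -3.3, -1.4, -10.9, 0, 6], [0, 0, -4.8, -2.2, -17.3, 0, 6], [0, 0, -4.8, -2.45, -22.5, 0.5, 6], [0, 0, -4.8, -2.45, -22.5, 1, 6]]]'

```text
clock: 9.22
eef_pos: [481.1, 335.0, 100.7]
eef_rot: [-3.139, 0.001, 0.312]
wrist_force: [-0.3, -1.1, -0.2]
width: 59.9
```

Emit:
send_rows --deltas '[[[0, 0, 0, 0, 0, 0, 6], [0, 0, 0, 0, 0, 0, 6]]]'

```text
clock: 9.48
eef_pos: [484.3, 329.1, 101.2]
eef_rot: [3.141, 0.0, 0.304]
wrist_force: [0.2, -0.1, 0.7]
width: 59.9
```

```bash
python3 - <<'E'
from ov import *
p=ctrl.camera_params("wrist"); im=ctrl.capture("wrist")[:,:,::-1]; pickle.dump(p,open("w8.pkl","wb"));cv2.imwrite("pics/w8r.png",im)
im=cv2.resize(im,None,fx=1.4,fy=1.4)
overlay(im,p,(484.5,331.2),17.5,(568,69.9),12.7,1.4); cv2.imwrite("pics/w8.png",im)
rows([(484.5,331.2,60,17.5),(484.5,331.2,28,17.5)],4)
E
```

```text
now [484.4 329.2 101.4] [1.7997e+02 1.0000e-02 1.7420e+01] w 60.2 F [ 0.9  0.5 -0.4] t 9.53
[0.0, 0.0, -0.1, 0.07, -0.19, 4.14, 4]
[0.0, 0.0, -0.1, 0.07, -0.19, 7.34, 4]
```

View pics/w8.png

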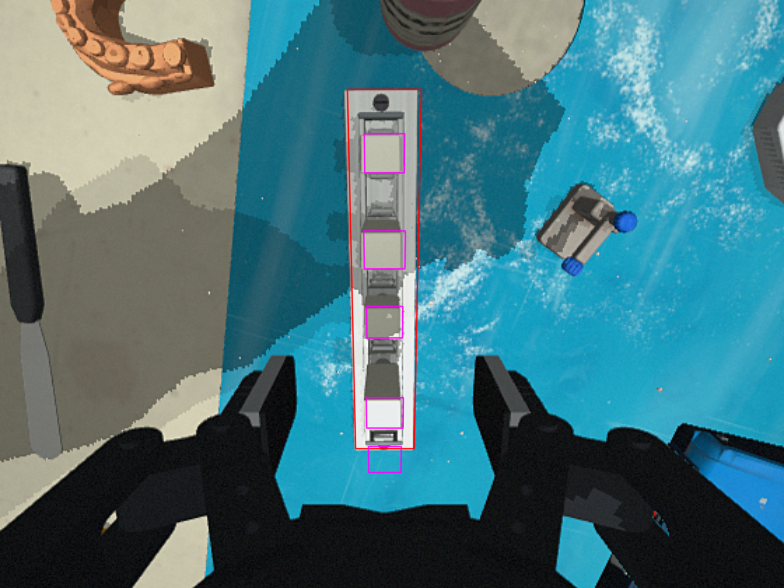

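The overlay fits, with the first clip empty and both tall blocks in place. Descend on the middle short block.

Emit:
send_rows --deltas '[[[0, 0, 0, 0.03, -0.2, 4, 5], [0, 0, 0, 0.03, -0.2, 7.3, 4], [0, 0, 0, 0.03, -0.2, 7.3, 3.5]]]'

```text
clock: 9.9
eef_pos: [482.9, 331.0, 26.9]
eef_rot: [3.14, 0.003, 0.305]
wrist_force: [0.2, 0.2, 0.5]
width: 35.2
```

Emit:
send_rows --deltas '[[[0, 0, 0, 0, 0, 0, 2.5], [0, 0, 0, 0, 0, 0, 1.5], [0, 0, 0, 0, 0, 0, 0.5], [0, 0, 0, 0, 0, 0, 0.5], [0, 0, 0, 0, 0, 0, 0.5]]]' --force 70

```text
clock: 10.52
eef_pos: [484.0, 332.6, 29.9]
eef_rot: [-3.141, -0.002, 0.305]
wrist_force: [-3.5, -2.2, 9.2]
width: 15.1
```

```bash
python3 - <<'E'
from ov import *
p=pickle.load(open("w8.pkl","rb"))
print("bottle near edge",ray(p,306,36,0).round(1))
print(p["camera_matrix"][0,0], (-p["R"].T@p["t"]).round(0))
rows([])
cv2.imwrite("pics/w9.png",ctrl.capture("wrist")[:,:,::-1])
E
```

```text
bottle near edge [469.1 451.8   0. ]
323.53455066640294 [463. 400. 243.]
now [484.  332.6  29.9] [-1.7999e+02 -9.0000e-02  1.7500e+01] w 15.1 F [-3.5 -2.2  9.2] t 10.53
```

View pics/w9.png

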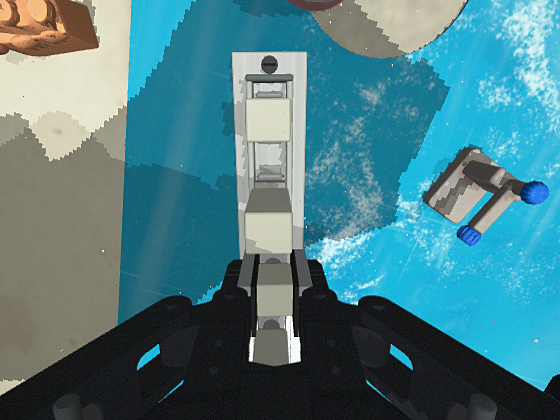

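The middle block is gripped. I'll lift it 80 mm so its foot passes over the tall block.

Emit:
send_rows --deltas '[[[0, 0, 0, 0, 0, -0.3, 0.5], [0, 0, 0, 0, 0, -0.7, 0.5], [0, 0, 0, 0, 0, -1.4, 0.5], [0, 0, 0, 0, 0, -3, 0.5], [0, 0, 0, 0, 0, -5, 0.5]]]'

```text
clock: 11.2
eef_pos: [483.6, 332.5, 79.9]
eef_rot: [-3.141, -0.0, 0.306]
wrist_force: [-0.3, 1.2, -0.5]
width: 14.6
```

Emit:
send_rows --deltas '[[[0, 0, 0, 0, 0, -2, 0.5], [0, 0, 0, 0, 0, -3, 0.5], [0, 0, 0, 0, 0, -3, 0.5]]]'

```text
clock: 11.58
eef_pos: [483.9, 332.5, 109.2]
eef_rot: [-3.141, -0.001, 0.305]
wrist_force: [-0.1, 0.2, 0.2]
width: 14.7
```

```bash
python3 - <<'E'
from ov import *
im=ctrl.capture("wrist")[:,:,::-1]
cv2.imwrite("pics/w10.png",im)
im=ctrl.capture("side")[:,:,::-1]
cv2.imwrite("pics/s10.png",cv2.resize(im[160:320,260:420],None,fx=4,fy=4,interpolation=cv2.INTER_CUBIC))
rows([(500,275,110,17),(518,220,110,16),(540,160,105,14),(562.9,92.3,90,12.7),(562.9,92.3,70,12.7)],.5)
E
```

```text
now [483.4 332.2 108.1] [1.7999e+02 3.0000e-02 1.7510e+01] w 14.4 F [-0.4 -0.  -0.1] t 11.68
[0.0, 0.0, 0.5, -0.14, 5.95, -0.19, 0.5]
[0.0, 0.0, 1.5, -0.08, 11.74, -0.19, 0.5]
[0.0, 0.0, 3.5, 0.22, 18.12, 0.31, 0.5]
[0.0, 0.0, 4.8, 0.37, 25.27, 1.81, 0.5]
[0.0, 0.0, 4.8, 0.37, 25.27, 3.81, 0.5]
```

View pics/w10.png

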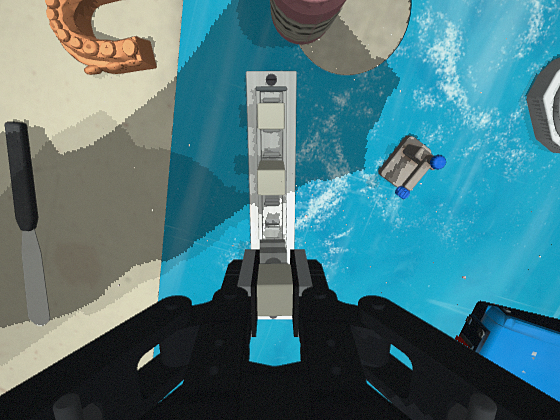

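View pics/s10.png

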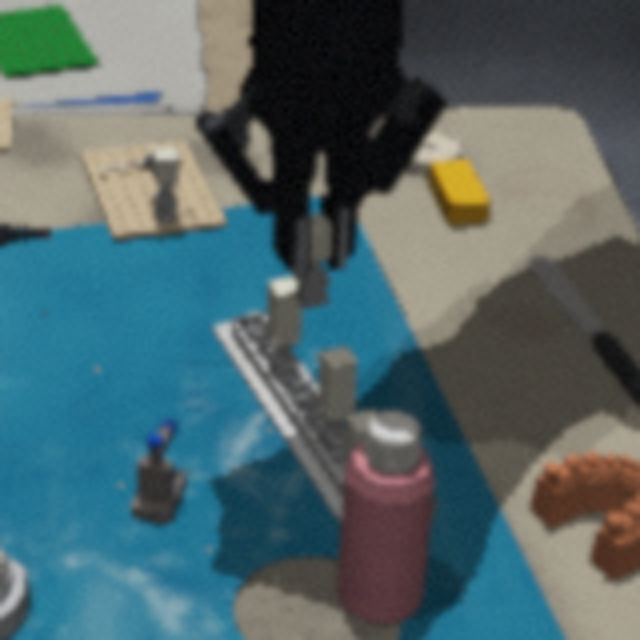

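Emit:
send_rows --deltas '[[[0, 0, 0.5, -0.1, 5.9, 0, 0.5], [0, 0, 1.5, -0.1, 11.7, 0, 0.5], [0, 0, 3.5, 0.2, 18.1, 0, 0.5], [0, 0, 4.8, 0.4, 24, 0, 0.5], [0, 0, 4.8, 0.4, 25.3, 0, 0.5]]]'

```text
clock: 12.3
eef_pos: [564.1, 87.6, 107.4]
eef_rot: [3.14, 0.002, 0.216]
wrist_force: [-0.4, 1.3, -0.3]
width: 14.9
```

Emit:
send_rows --deltas '[[[0, 0, 0, 0, 0, 0, 0.5], [0, 0, 0, 0, 0, 0, 0.5]]]'

```text
clock: 12.55
eef_pos: [562.9, 94.2, 108.2]
eef_rot: [-3.141, 0.0, 0.224]
wrist_force: [-0.2, 1.0, -0.2]
width: 14.8
```

```bash
python3 - <<'E'
from ov import *
im=ctrl.capture("side")[:,:,::-1]
cv2.imwrite("pics/s11.png",cv2.resize(im[130:260,240:400],None,fx=4,fy=4,interpolation=cv2.INTER_CUBIC))
im=ctrl.capture("wrist")[:,:,::-1]
cv2.imwrite("pics/w11.png",im)
rows([(562.9,92.3,50,12.7),(562.9,92.3,33.5,12.7)],.5)
E
```

```text
now [563.   94.1 108.3] [-1.7997e+02  1.0000e-02  1.2850e+01] w 15.0 F [-0.8  0.5 -0. ] t 12.65
[-0.0, 0.0, 0.2, -0.05, 0.17, 5.83, 0.5]
[-0.0, 0.0, 0.2, -0.05, 0.17, 7.48, 0.5]
```

View pics/s11.png

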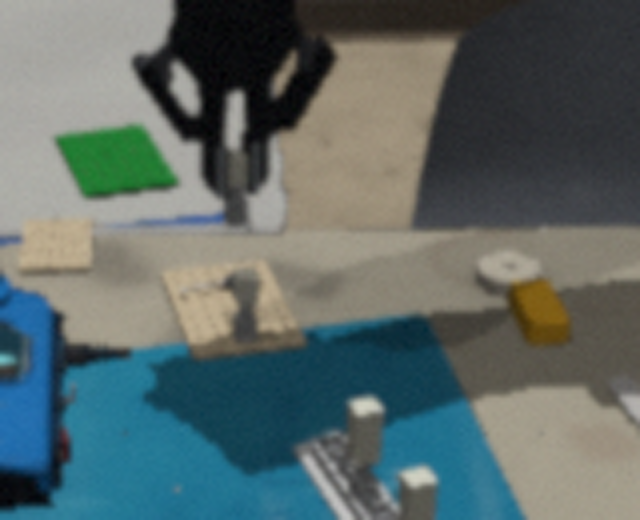

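View pics/w11.png

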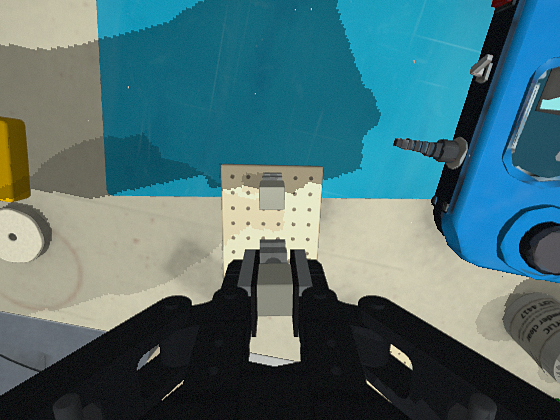

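Block one stands near the far edge of the tray, with its top at (271,197). I'll measure its position before setting the next one beside it.

```bash
python3 - <<'E'
from ov import *
p=ctrl.camera_params("wrist")
for uv in [(259,183),(284,183),(284,210),(259,210)]:
    X=ray(p,*uv,56); d=Ro.from_euler("z",-12.7,degrees=True).apply(X-[568,69.9,0]); print(X.round(1),d.round(1))
for uv in [(222,165),(323,166)]:
    print(ray(p,*uv,6).round(1), Ro.from_euler("z",-12.7,degrees=True).apply(ray(p,*uv,6)-[568,69.9,0]).round(1))
E
```

```text
[547.7 122.1  56. ] [-8.4 55.4 56. ]
[562.6 125.5  56. ] [ 7.  55.5 56. ]
[566.6 108.7  56. ] [ 7.2 38.1 56. ]
[551.3 105.2  56. ] [-8.5 38.1 56. ]
[517.5 118.2   6. ] [-38.7  58.3   6. ]
[592.4 134.6   6. ] [38.  57.7  6. ]
```

Emit:
send_rows --deltas '[[[0, 0, 0, 0, 0.2, 3, 0.5], [0, 0, 0, 0, 0.2, 6, 0.5], [0, 0, 0, 0, 0.2, 7.2, 0.5], [0, 0, 0, 0, 0.2, 7.5, 0.5], [0, 0, 0, 0, 0.2, 7.5, 0.5]]]'

```text
clock: 13.28
eef_pos: [564.3, 90.8, 34.1]
eef_rot: [-3.142, -0.001, 0.222]
wrist_force: [0.7, -0.1, -0.6]
width: 14.5
```

Emit:
send_rows --deltas '[[[0, 0, 0, 0, 0, 0.1, 0.5], [0, 0, 0, 0, 0, 0.1, 0.5]]]'

```text
clock: 13.52
eef_pos: [564.2, 90.4, 32.9]
eef_rot: [3.142, -0.001, 0.222]
wrist_force: [0.1, 0.8, -1.3]
width: 14.5
```

Emit:
send_rows --deltas '[[[0, 0, 0, 0, 0, 0.07, 0.5], [0, 0, 0, 0, 0, 0.07, 0.5]]]'

```text
clock: 13.78
eef_pos: [564.1, 90.3, 31.9]
eef_rot: [3.142, -0.0, 0.222]
wrist_force: [0.3, -0.2, 3.7]
width: 14.2
```

Emit:
send_rows --deltas '[[[0, 0, 0, 0, 0, 0, 0.5], [0, 0, 0, 0, 0, 0, 1.8], [0, 0, 0, 0, 0, 0, 2.5], [0, 0, 0, 0, 0, 0, 4], [0, 0, 0, 0, 0, 0, 4]]]' --force 20

```text
clock: 14.4
eef_pos: [563.9, 90.4, 31.7]
eef_rot: [-3.142, 0.0, 0.222]
wrist_force: [-0.1, 0.4, -0.3]
width: 39.9
```

Emit:
send_rows --deltas '[[[0, 0, 0, 0, 0, -1, 4], [0, 0, 0, 0, 0, -5, 4], [0, 0, 0, 0, 0, -9, 4], [0, 0, 0, 0, 0, -9, 4]]]'

```text
clock: 14.9
eef_pos: [565.4, 90.7, 125.0]
eef_rot: [3.141, -0.005, 0.222]
wrist_force: [0.6, 0.4, -0.3]
width: 39.9
```

```bash
python3 - <<'E'
from ov import *
im=ctrl.capture("side")[:,:,::-1]
cv2.imwrite("pics/s12.png",cv2.resize(im[140:300,240:420],None,fx=4,fy=4,interpolation=cv2.INTER_CUBIC))
rows([(547,150,122,14),(526,208,122,15),(505,262,122,16.5),(488,315,122,17.5),(470,368,122,17.5)],4)
E
```

```text
now [564.6  90.3 123.3] [ 1.7998e+02 -1.5000e-01  1.2700e+01] w 40.1 F [-0.5 -0.7 -0.4] t 14.95
[0.0, -0.1, -1.3, -0.41, -6.21, 0.13, 4]
[0.0, -0.1, -2.3, -1.18, -12.33, 0.13, 4]
[0.0, -0.1, -3.8, -2.04, -18.06, 0.12, 4]
[0.0, -0.1, -4.8, -2.54, -23.6, 0.12, 4]
[0.0, -0.1, -4.8, -3.13, -29.17, 0.11, 4]
```

View pics/s12.png

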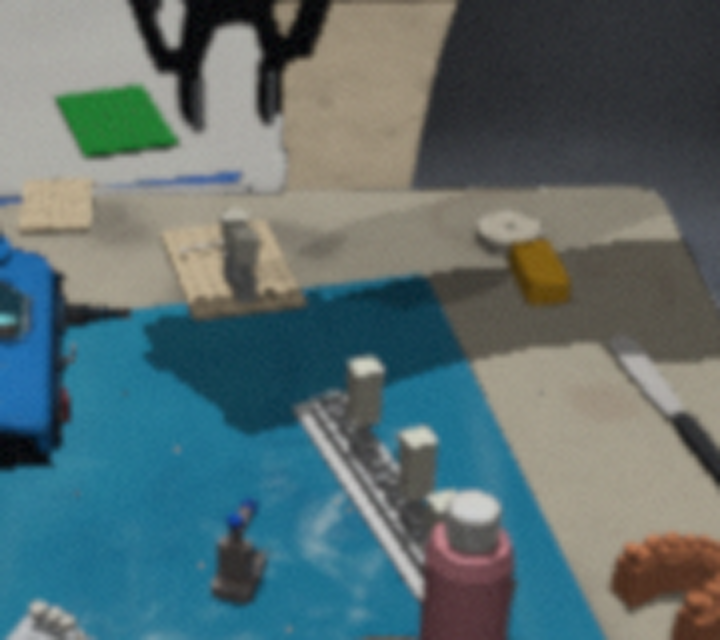

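Both placed blocks stand, one behind the other in this view. Now towards the last one, stopping short to measure the bottle.

Emit:
send_rows --deltas '[[[0, 0, -1.3, -0.4, -6.2, 0, 4], [0, 0, -2.3, -1.2, -12.3, 0, 4], [0, 0, -3.8, -2, -18, 0, 4], [0, 0, -4.8, -2.5, -23.6, 0, 4], [0, 0, -4.8, -3.1, -28.5, 0, 4]]]'

```text
clock: 15.58
eef_pos: [469.7, 363.3, 121.0]
eef_rot: [3.141, 0.001, 0.307]
wrist_force: [1.5, -0.1, 0.5]
width: 39.7
```

Emit:
send_rows --deltas '[[[0, 0, 0, 0, 0, 0, 4], [0, 0, 0, 0, 0, 0, 4]]]'

```text
clock: 15.82
eef_pos: [470.9, 360.8, 121.0]
eef_rot: [3.141, 0.001, 0.306]
wrist_force: [-0.5, 0.1, -0.4]
width: 40.0
```

```bash
python3 - <<'E'
from ov import *
p=ctrl.camera_params("wrist"); im=ctrl.capture("wrist")[:,:,::-1]; pickle.dump(p,open("w13.pkl","wb"));cv2.imwrite("pics/w13r.png",im)
overlay(im:=im.copy(),p,(484.5,331.2),17.5,(568,69.9),12.7,1); cv2.imwrite("pics/w13.png",im)
rows([(462.8,399.8,70,17.5)],4)
pt=ctrl.camera_params("top"); print("cap from top",ray(pt,141.5,263,105),ray(pt,142,263,105))
E
```

```text
now [471.3 360.3 121.2] [1.7994e+02 5.0000e-02 1.7460e+01] w 40.2 F [ 0.2 -0.8  0.4] t 15.88
[0.1, 0.0, -0.0, 0.38, -4.03, 5.11, 4]
cap from top [457.72866951 467.02371116 105.        ] [457.7363365  465.90702829 105.        ]
```

View pics/w13.png

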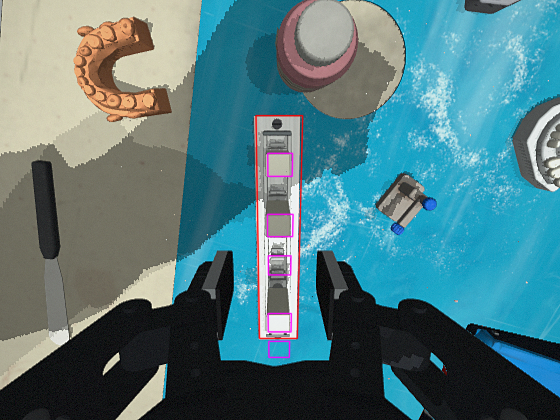

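```bash
python3 - <<'E'
from h import *
import pickle
p=pickle.load(open("w13.pkl","rb"))
for n,uv,z in [("cap c",(325,29),105),("cap near",(327,59),105),("cap left",(296,29),105),("body near",(305,92),0),("body left",(276,57),0),("body near70",(313,86),75)]:
    X=ray(p,*uv,z); print(n,X.round(1),"strip frame",Ro.from_euler("z",-17.5,degrees=True).apply(X-[484.5,331.2,0]).round(1))
E
```

```text
cap c [460.3 470.3 105. ] strip frame [ 18.7 139.9 105. ]
cap near [465.3 459.2 105. ] strip frame [ 20.2 127.8 105. ]
cap left [448.2 466.4 105. ] strip frame [  6.1 139.9 105. ]
body near [467.8 450.8   0. ] strip frame [ 20. 119.   0.]
body left [439.1 467.5   0. ] strip frame [ -2.3 143.6   0. ]
body near70 [465.7 449.5  75. ] strip frame [ 17.7 118.4  75. ]
```

The bottle's cap edge is at strip y ≈ 128 and its body at 118. The gripper body reaches at most 114, so it clears. I'll centre over the last block first.

Emit:
send_rows --deltas '[[[0, 0, 0, 0.35, -2, 2, 4], [0, 0, 0, 0.35, -4, 4, 4], [0, 0, 0, 0.35, -4, 5, 4], [0, 0, 0, 0.35, -4, 5, 4]]]'

```text
clock: 16.38
eef_pos: [462.7, 399.1, 71.1]
eef_rot: [3.14, 0.001, 0.304]
wrist_force: [0.2, 0.5, 0.7]
width: 40.0
```

```bash
python3 - <<'E'
from ov import *
p=ctrl.camera_params("wrist"); im=ctrl.capture("wrist")[:,:,::-1]
overlay(im:=im.copy(),p,(484.5,331.2),17.5,(568,69.9),12.7,1); cv2.imwrite("pics/w14.png",im)
rows([(462.5,399.3,28,17.5)],4)
E
```

```text
now [463.  399.4  71.8] [1.7996e+02 1.0000e-02 1.7420e+01] w 40.2 F [-0.   0.4  0.2] t 16.43
[0.0, 0.0, -0.1, -0.05, -0.01, 4.38, 4]
```

View pics/w14.png

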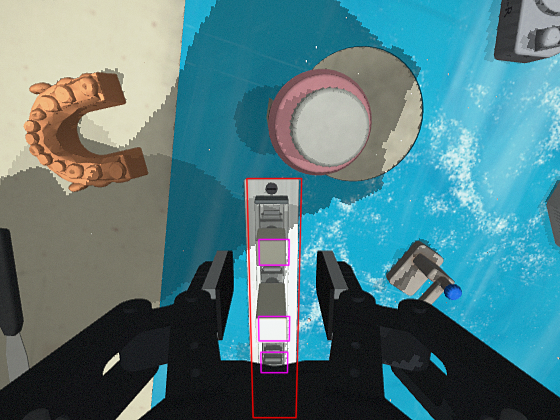

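Emit:
send_rows --deltas '[[[0, 0, 0, -0.05, 0, 2, 3.5], [0, 0, 0, -0.05, 0, 4, 3.5], [0, 0, 0, -0.05, 0, 4.35, 3.5], [0, 0, 0, -0.05, 0, 4.35, 3.5]]]'

```text
clock: 16.92
eef_pos: [461.6, 400.6, 27.9]
eef_rot: [3.141, 0.001, 0.306]
wrist_force: [-0.0, -0.1, 0.1]
width: 34.6
```

Emit:
send_rows --deltas '[[[0, 0, 0, 0, 0, 0, 2.5], [0, 0, 0, 0, 0, 0, 1.5], [0, 0, 0, 0, 0, 0, 0.5], [0, 0, 0, 0, 0, 0, 0.5], [0, 0, 0, 0, 0, 0, 0.5]]]' --force 70

```text
clock: 17.55
eef_pos: [461.8, 400.8, 28.7]
eef_rot: [-3.141, -0.0, 0.306]
wrist_force: [-2.9, -1.4, 6.6]
width: 14.6
```

Emit:
send_rows --deltas '[[[0, 0, 0, 0, 0, -0.3, 0.5], [0, 0, 0, 0, 0, -0.7, 0.5], [0, 0, 0, 0, 0, -1.4, 0.5], [0, 0, 0, 0, 0, -3, 0.5], [0, 0, 0, 0, 0, -5, 0.5]]]'

```text
clock: 18.18
eef_pos: [461.9, 400.7, 79.8]
eef_rot: [-3.141, -0.0, 0.306]
wrist_force: [-0.2, -0.2, -0.8]
width: 14.4
```

Emit:
send_rows --deltas '[[[0, 0, 0, 0, 0, -2, 0.5], [0, 0, 0, 0, 0, -3, 0.5], [0, 0, 0, 0, 0, -3, 0.5]]]'

```text
clock: 18.55
eef_pos: [462.1, 400.8, 109.1]
eef_rot: [-3.141, -0.001, 0.305]
wrist_force: [0.1, -0.1, -0.4]
width: 14.7
```

```bash
python3 - <<'E'
from ov import *
im=ctrl.capture("wrist")[:,:,::-1]
cv2.imwrite("pics/w15.png",im)
im=ctrl.capture("side")[:,:,::-1]
cv2.imwrite("pics/s15.png",cv2.resize(im[160:320,260:420],None,fx=4,fy=4,interpolation=cv2.INTER_CUBIC))
rows([(480,345,110,17.5),(496,288,110,17),(513,230,110,16),(530,172,110,14.5),(547,120,110,13.5)],.5)
E
```

```text
now [461.7 400.4 107.8] [1.7998e+02 3.0000e-02 1.7510e+01] w 14.3 F [ 0.2 -0.4 -1.2] t 18.65
[0.0, 0.0, 0.0, 0.08, 5.83, -0.22, 0.5]
[0.0, 0.0, 0.5, -0.11, 11.75, -0.21, 0.5]
[0.0, 0.0, 1.5, -0.23, 17.79, -0.21, 0.5]
[0.0, 0.0, 3.0, -0.35, 23.83, -0.21, 0.5]
[0.0, 0.0, 4.0, -0.3, 29.31, -0.21, 0.5]
```

View pics/w15.png

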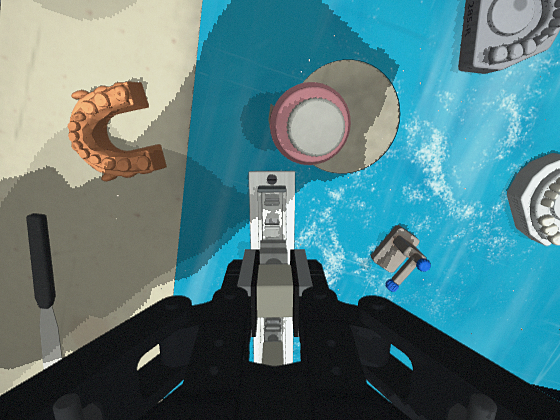

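View pics/s15.png

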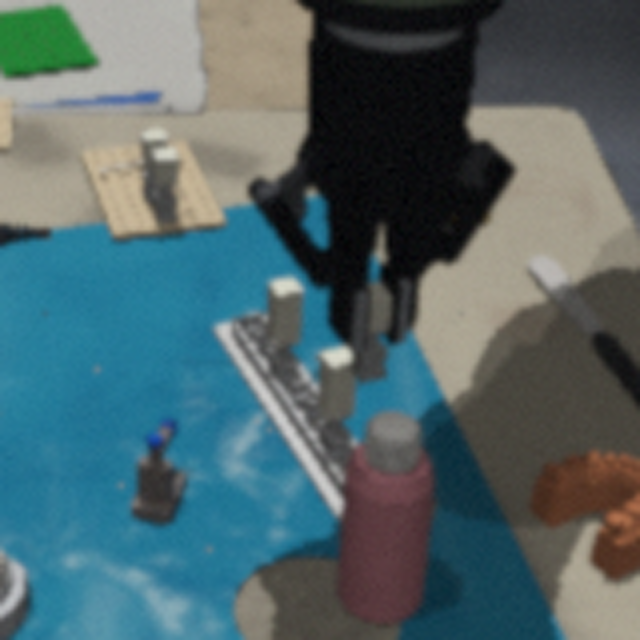

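Emit:
send_rows --deltas '[[[0, 0, 0, 0.1, 5.8, 0, 0.5], [0, 0, 0.5, -0.1, 11.7, 0, 0.5], [0, 0, 1.5, -0.2, 17.8, 0, 0.5], [0, 0, 3, -0.3, 23.8, 0, 0.5], [0, 0, 4, -0.3, 29.3, 0, 0.5]]]'

```text
clock: 19.27
eef_pos: [547.1, 118.0, 107.5]
eef_rot: [3.142, 0.001, 0.235]
wrist_force: [0.0, 0.6, 0.1]
width: 14.6
```

Emit:
send_rows --deltas '[[[0, 0, 0, 0, 0, 0, 0.5], [0, 0, 0, 0, 0, 0, 0.5]]]'

```text
clock: 19.52
eef_pos: [546.7, 120.7, 107.7]
eef_rot: [-3.141, 0.001, 0.236]
wrist_force: [0.1, -0.3, -0.9]
width: 14.8
```

```bash
python3 - <<'E'
from ov import *
rows([(568.9,66,109,12.7)],.5)
E
```

```text
now [546.7 120.7 107.7] [-1.7997e+02  4.0000e-02  1.3510e+01] w 14.8 F [ 0.1 -0.3 -0.9] t 19.52
[-0.0, 0.0, 0.8, 0.88, 5.83, -0.13, 0.5]
```

Emit:
send_rows --deltas '[[[0, 0, 0.8, 0.5, 3, 0, 0.5], [0, 0, 0.8, 0.9, 5.8, 0, 0.5], [0, 0, 0.8, 0.9, 5.8, 0, 0.5], [0, 0, 0.8, 0.9, 5.8, 0, 0.5]]]'

```text
clock: 20.02
eef_pos: [568.9, 67.7, 108.0]
eef_rot: [-3.141, 0.0, 0.224]
wrist_force: [-0.2, 0.1, 0.4]
width: 14.5
```

```bash
python3 - <<'E'
from ov import *
p=ctrl.camera_params("wrist");im=ctrl.capture("wrist")[:,:,::-1]
cv2.imwrite("pics/w16.png",im)
overlay(im:=im.copy(),p,(484.5,331.2),17.5,(568,69.9),12.7,1); cv2.imwrite("pics/w16.png",im)
rows([(568.9,66,33,12.7)],.5)
E
```

```text
now [569.   67.7 108.1] [-1.7996e+02  1.0000e-02  1.2840e+01] w 14.6 F [-0.4 -0.  -0.3] t 20.07
[-0.0, 0.0, 0.1, -0.05, 0.17, 7.51, 0.5]
```

View pics/w16.png

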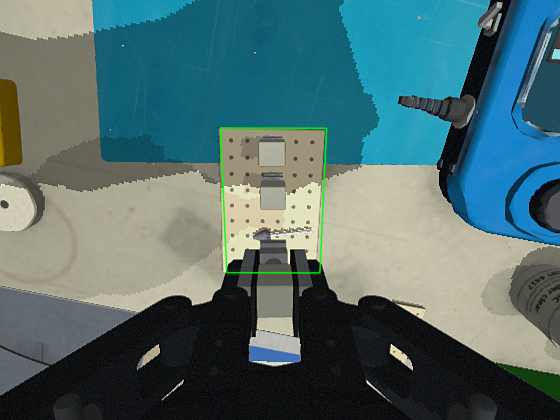

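```bash
python3 - <<'E'
from ov import *
p=ctrl.camera_params("wrist");T=Ro.from_euler("z",-12.7,degrees=True)
for n,uv,z in [("head left",(252,235),11),("head top",(264,229),11),("shank mid",(285,232),11),("B top near L",(260,210),56),("B top near R",(285,210),56),("B far",(260,181),56)]:
    print(n,T.apply(ray(p,*uv,z)-[568,69.9,0]).round(1))
s=ctrl.state();print(T.apply(s["eef_pos"]-[568,69.9,0]))
E
```

```text
head left [-16.5 -23.5  11. ]
head top [ -7.  -18.4  11. ]
shank mid [  9.6 -20.9  11. ]
B top near L [-7.9 11.2 56. ]
B top near R [ 7.8 11.2 56. ]
B far [-7.7 29.7 56. ]
[  0.48056416  -2.33146542 108.09998499]
```

The gap works: block two's near face is at tray y ≈ 12 and the stone's edge is at −18. I'll set the last block down at about y = −4.

Emit:
send_rows --deltas '[[[0, 0, 0, 0, 0, 3, 0.5], [0, 0, 0, 0, 0, 6, 0.5], [0, 0, 0, 0, 0, 7.1, 0.5], [0, 0, 0, 0, 0, 7.4, 0.5], [0, 0, 0, 0, 0, 7.4, 0.5]]]'

```text
clock: 20.7
eef_pos: [569.8, 66.4, 34.9]
eef_rot: [-3.142, -0.001, 0.222]
wrist_force: [0.6, 0.7, 0.1]
width: 14.6
```

Emit:
send_rows --deltas '[[[0, 0, 0, 0, 0, 0.1, 0.5], [0, 0, 0, 0, 0, 0.15, 0.5], [0, 0, 0, 0, 0, 0.15, 0.5]]]'

```text
clock: 21.08
eef_pos: [569.5, 65.9, 32.9]
eef_rot: [3.142, -0.0, 0.222]
wrist_force: [-0.2, 0.6, -0.7]
width: 14.6
```

Emit:
send_rows --deltas '[[[0, 0, 0, 0, 0, 0.1, 0.5], [0, 0, 0, 0, 0, 0.13, 0.5], [0, 0, 0, 0, 0, 0.13, 0.5]]]'

```text
clock: 21.45
eef_pos: [569.4, 66.0, 31.4]
eef_rot: [-3.142, 0.0, 0.222]
wrist_force: [0.1, 0.3, -0.8]
width: 14.2
```

Emit:
send_rows --deltas '[[[0, 0, 0, 0, 0, 0.08, 0.5], [0, 0, 0, 0, 0, 0.08, 0.5]]]'

```text
clock: 21.7
eef_pos: [569.5, 66.0, 30.7]
eef_rot: [3.142, -0.0, 0.222]
wrist_force: [-0.7, -0.5, 3.6]
width: 14.4
```

Contact came at 30.7, as predicted. Release and retreat.

Emit:
send_rows --deltas '[[[0, 0, 0, 0, 0, 0, 0.5], [0, 0, 0, 0, 0, 0, 1.8], [0, 0, 0, 0, 0, 0, 2.5], [0, 0, 0, 0, 0, 0, 4], [0, 0, 0, 0, 0, 0, 4]]]' --force 20

```text
clock: 22.32
eef_pos: [569.4, 66.0, 30.6]
eef_rot: [-3.142, 0.0, 0.222]
wrist_force: [-0.3, 0.4, -0.2]
width: 39.8
```

Emit:
send_rows --deltas '[[[0, 0, 0, 0, 0, -1, 4], [0, 0, 0, 0, 0, -5, 4], [0, 0, 0, 0, 0, -10, 4], [0, 0, 0, 0, -5, -14, 4], [0, 0, 0, 0, -8, -16, 4]]]'

```text
clock: 22.95
eef_pos: [551.7, 146.1, 193.6]
eef_rot: [-3.141, -0.003, 0.223]
wrist_force: [0.9, 0.4, 0.3]
width: 39.8
```

Emit:
send_rows --deltas '[[[0, 0, 0, 0, 0, 0, 4], [0, 0, 0, 0, 0, 0, 4], [0, 0, 0, 0, 0, 0, 4]]]'

```text
clock: 23.32
eef_pos: [551.8, 142.9, 190.0]
eef_rot: [3.141, 0.001, 0.221]
wrist_force: [0.1, -0.3, 0.0]
width: 39.9
```

```bash
python3 - <<'E'
from ov import *
p=ctrl.camera_params("wrist"); im=ctrl.capture("wrist")[:,:,::-1]; pickle.dump(p,open("w17.pkl","wb"))
im=cv2.resize(im,None,fx=1.4,fy=1.4); cv2.imwrite("pics/w17.png",im)
im=ctrl.capture("side")[:,:,::-1]
cv2.imwrite("pics/s17.png",cv2.resize(im[180:310,240:400],None,fx=4,fy=4,interpolation=cv2.INTER_CUBIC))
rows([])
E
```

```text
now [551.8 143.2 190.1] [1.7999e+02 5.0000e-02 1.2650e+01] w 40.0 F [0.1 0.3 0.2] t 23.43
```

View pics/w17.png

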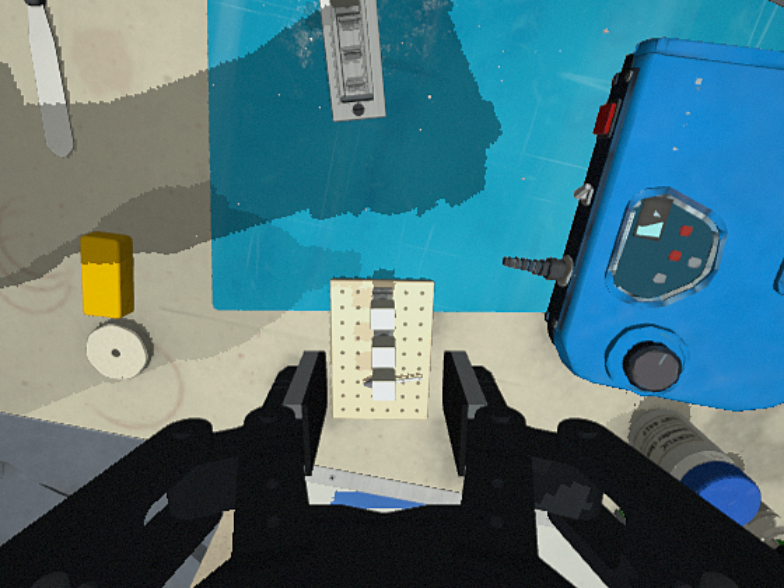

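View pics/s17.png

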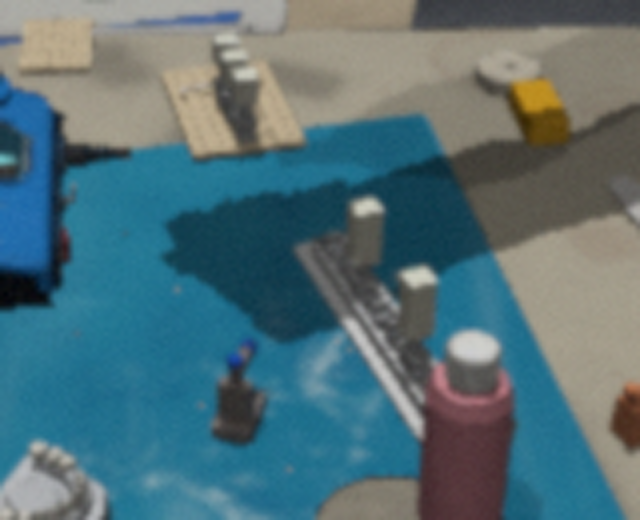

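The pictures show three separate upright blocks, with tops at about (382,318), (382,357) and (383,390). The stone looks unmoved, and both tall blocks are still clipped. One numeric check, then I'll hand in.

```bash
python3 - <<'E'
from ov import *
p=pickle.load(open("w17.pkl","rb"));T=Ro.from_euler("z",-12.7,degrees=True)
C=np.mean([ray(p,u/1.4,v/1.4,6) for u,v in [(331,281),(434,281),(428,418),(333,417)]],0);print("tray",C.round(1))
for u,v in [(382,319),(382.5,356.5),(383,390)]: print(T.apply(ray(p,u/1.4,v/1.4,56)-[568,69.9,0]).round(1))
for u,v in [(365,383),(422,378)]: print("stone",ray(p,u/1.4,v/1.4,11).round(1))
print(ctrl.job_done())
E
```

```text
tray [566.8  68.9   6. ]
[-0.6 45.8 56. ]
[-0.3 19.2 56. ]
[-0.  -5.7 56. ]
stone [559.4  42.7  11. ]
stone [602.2  56.8  11. ]
the job is handed in; nothing more can be done
None
```

I pulled the three short blocks straight up out of their clips, stood each one upright on the larger beige tray, and handed the job in after about 23.5 s. `job_done` reports no verdict, so what follows comes from my own last checks.

- **Block positions:** on the tray (x, y in mm from its centre) the blocks stand at about (0, 46), (0, 19) and (0, −6). The feet are roughly 10 mm apart. The foot nearest the tray's edge is still about 5 mm inside it, and its middle is about 13 mm in.
- **Setting down:** the wrist force showed each foot touching the tray before I let go, at the heights I had predicted (31.7, 31.9 and 30.7 mm at the fingertips).
- **Things to leave alone:** both tall blocks are still in their clips, and the bottle and joint stand where they did in the side view. The stone's ends read within a few mm of the first measurement, which is within what I can resolve in the picture.
- **Disagreements:** the top camera read about 2 mm off from the wrist camera, which is within the stated calibration. The final tray-centre reading differed by about 1.5 mm from the earlier one. I did not measure the blocks' tilt in numbers; they only look upright in the side and wrist pictures.

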